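# Unlock the medicine box

## Robot

A 6-joint arm with a two-finger parallel gripper is mounted at the origin on a cart in front of the work surface, level with it; the furniture and walls round the work are solid. World frame = base frame: x ahead of the robot, y to its left, z up, the work surface at z = 0. Lengths are in m, angles in rad, forces in N, time in s.
With the tool pointing down it reaches from about 0.275 to 0.75 m from the base axis. Payload 10.2 kg.
Tool frame: the origin (TCP) lies between the finger pads, 19 mm behind the fingertips; this is the grasp point; z points along the fingers, y is the line along which they close (so a half turn about z gives the same grasp; the last joint's range is limited). The gripper opens to 85 mm and grips with 20 to 120 N. Pads are 22 mm wide; open, the fingers measure 114 mm over their backs; the gripper's body (76 mm by 85 mm) begins 54 mm behind the grasp point. The pads swing forward as they close: fully open they stand 13 mm farther back than shut.
Start: joints at [-1.389, 0.313, 1.498, -0, 1.331, -0.223], TCP at [0.207, -0.483, 0.25] pointing down, gripper open.
Joint ranges: [-2.94, 2.94], [-0.97, 2.17], [0.19, 2.56], [-1.23, 4.37], [0.02, 3.11], [-2.88, 2.88]. Speed limits (rad/s): [2.39, 2.39, 3.01, 3.14, 3.14, 3.14].

## Interface

Orientations are given as a rotation vector (axis times angle).
In Python, from workcell import bot, hand, monitor, get_image, ticket, nets gives the robot as it stands. Calls block until the motion is done:
- bot.move_to(position, orientation): joint-space move of the TCP to a pose.
- bot.move_l(position, ori=None, feed=0.15): straight line of the TCP; ori=None keeps the orientation; feed is the mean speed in m/s.
- bot.goto_joints(angles): joint-space move.
- hand.gripper_to(opening, grip_force=None): finger opening in m; grip_force is the grip in N (None keeps the last); returns when the fingers have stopped.
- bot.hold(seconds).
- bot.inverse_kinematics(position, orientation): joint angles nearest the present ones, or None.
- monitor.state(): the state.
- get_image(name): name is "side" or "top"; returns a dict with "pixels" (480x640x3 uint8, red, green, blue), "range_z" (480x640 float32, m along the optical axis (not along the pixel's ray), 0 where there is no reading), "fx", "fy", "cx", "cy" (pixels), "D" ([k1, k2, p1, p2, k3] as OpenCV has them; the pictures are not rectified), "R" (3x3) and "t" (3): a world point X has camera coordinates R X + t. Camera axes: x right, y down, z forward; pixel columns grow to the right and rows downward; lengths in m; the calibration is good to about 2 mm. A picture is of the moment at which its call begins.
A pose or a line that the arm cannot do raises bot.PlanningError and nothing moves.
- ticket.finish_job(): hands the job in; it is judged then, once.
Trained networks look in a picture, given as the dict that the camera call returned (one of the last four; its "shot" number tells which), for a name from the list of things; names that differ only in an ending like _2 or _b are one class to them, and where a whole thing is asked for, a point or a joint stands for the part that bears it (a point fixed in the world has none). Each returns a list of dicts, best first, with "confidence" (0 to 1); they miss things now and then, are a little off and sometimes report something else, mostly with a low value. They report only what shows in the picture. A call takes as long as a camera call.
- nets.recognise(query, picture): "centre" ([x, y, z] in m, in the coordinates of the camera as it stood for that picture, good to about 4 mm: the middle of the surface that is visible of it).
- nets.cut_out(query, picture): "region" (480x640 bool, what is visible of it).
The state is a dict: "t": time; "joint_pos": joint angles; "qd": joint speeds; "joint_efforts": joint torques, N m; "tool_pos": TCP position; "tool_rot": TCP orientation; "wrist_force": force on the tool from outside, world axes, zero at the start; "wrist_torque": the same for the moment, N m; "opening": finger opening in m; "grasp_force": force on a finger pad.
Only numpy, scipy, OpenCV 4.12 (cv2) and the standard library are available. Lean on these libraries where they do the work, as an engineer would, in place of code of your own. Each camera call takes 0.05 s, during which the arm holds its last target. There are 200 camera calls.

## Task

Take the red key out of the wooden key rack, push it fully down into the lock on top of the white medicine box, and turn it clockwise until it stops, so that the hidden bolt lets go and the lid springs ajar. Leave the red key in the lock, turned, and let go of it; leave the blue key in its rack.

Things in the scene. Friction and masses are not known exactly. Their poses are not given: they have to be found in the camera images.
- key_red: Upright key in either slot of the rack, 40-85 g. Origin: blade tip, 8 mm above worktop; z up, x along width, y thickness. Blade 30 x 8 mm, z 0-34, tapering to 22 x 5 in the lowest 7; shoulder 40 x 18, z 34-38, rests on the rack; red plastic bow z 38-76, 40 wide, 12 thick, flat: grip across the 12 with TCP at z 60. Lift over 34 mm to clear the rack. Same either way round.
- key_blue: The unwanted key, blue bow, same shape and origin (blade tip), in the other slot of the rack. The rack is a fixed wooden block 170 x 60 x 42 mm; the keys stand 90 mm apart in line, their widths (x) along that line.
- keyway (a point): Centre of key slot's mouth on the face (z about 99 mm) of a round brass plug, 70 mm wide, in a 96 mm steel collar, front of the top of a fixed white box 200 x 170 x 95 mm. z up, x along the slot, turns with the plug. Slot 42 x 18 mm, 32 deep (key home: tip on its floor); over the top 6 mm the mouth flares 6 mm to every side. Slot points at red dots when locked, green when unlocked.
- lock_rotor (a joint): Turn of the lock plug, rad: 0 locked, grows clockwise from above, hard stop 1.0. The key has 0.35 rad play either way in the slot, so the hand turns about 1.35 from the locked slot's direction. Friction 0.1 N m; stays where left. The hidden bolt is geared to it, and the lid behind the lock rises about 20 mm by the stop.

How it is judged:
On the way, in this order (a step that is already met when the one before it is completed fails the run):
1. the red key stands in the keyway, at least 24 mm of its blade below the plug's face (z of key_red in the frame of keyway below -0.024 m and horizontal distance between key_red and keyway below 0.015 m), for 0.2 s.
2. the plug is turned to the unlocked end (at least 0.7 rad) by the red key standing in it (all of step 1 and value of joint lock_rotor above 0.7 rad), for 0.2 s.
At the end, for the whole second after the job is handed in: The plug is turned at least 0.7 rad of its 1.0 rad (bolt withdrawn), the red key is left at rest in the keyway, its tip at least 24 mm below the plug's face and within 15 mm of the slot's centre, released (all of step 2 and linear speed of key_red below 0.03 m/s); the robot touches nothing.
It fails at once if the blue key is taken out or knocked from its place (its tip moved over 25 mm) (distance of key_blue from where it was at the start of the episode above 0.025 m).
It also fails if it takes over 48 s, if anything falls off the work surface, if the arm or the gripper's body presses on something with over 40 N, if the wrist force passes 120 N, or if a joint passes its speed limit or range.

## Working session

There is one attempt and no reset: what is moved stays moved. The work goes in short steps, each a Python script; the robot and the scene stay as the last script left them, time stands still between calls to the robot, and variables do not carry over. Pictures are saved under pics/ and viewed, at most 10 in all, crops included, and the job is handed in when it is done.

```bash
ls; mkdir -p pics; cat > h.py <<'E'
import numpy as np, cv2
from workcell import bot, hand, monitor, get_image, ticket, nets
def cam2w(p,X): return np.array(p["R"]).T@(np.asarray(X)-np.array(p["t"]))
def cloud(p,mask):
    K=np.array([[p["fx"],0,p["cx"]],[0,p["fy"],p["cy"]],[0,0,1]])
    v,u=np.nonzero(mask&(p["range_z"]>0)); z=p["range_z"][v,u]
    n=cv2.undistortPoints(np.c_[u,v].astype(float).reshape(-1,1,2),K,np.array(p["D"])).reshape(-1,2)
    return (np.c_[n*z[:,None],z]-np.array(p["t"]))@np.array(p["R"]), u, v
def save(p,n): cv2.imwrite(n,p["pixels"][:,:,::-1])
E
python3 - <<'E'
from h import *
for c in("side","top"):
    p=get_image(c); save(p,f"pics/{c}0.png"); print(c,"campos",cam2w(p,[0,0,0]).round(3))
    np.savez(f"/tmp/{c}0.npz",**p)
    for q in("key_red","key_blue","keyway"):
        for d in nets.recognise(q,p)[:2]: print(q,"rec",cam2w(p,d["centre"]).round(4),d["confidence"])
        for d in nets.cut_out(q,p)[:2]:
            X,u,v=cloud(p,d["region"])
            print(q,"cut",d["confidence"],len(X),u.mean().round(),v.mean().round(),np.percentile(X,[5,50,95],axis=0).round(4).tolist() if len(X) else "")
print(monitor.state())
E
```

```text
pics
workcell.py
side campos [0.183 0.907 0.526]
key_red rec [0.4923 0.4505 0.0666] 0.91
key_red cut 0.85 527 271.0 315.0 [[0.491, 0.4308, 0.0436], [0.4943, 0.4506, 0.065], [0.5034, 0.4642, 0.0828]]
key_blue rec [0.4868 0.3595 0.0637] 0.62
key_blue cut 0.59 399 303.0 285.0 [[0.4841, 0.3399, 0.0445], [0.487, 0.3613, 0.0652], [0.4945, 0.3747, 0.083]]
keyway rec [0.518  0.0745 0.1008] 0.85
keyway cut 0.93 350 354.0 200.0 [[0.4876, 0.0601, 0.0841], [0.5201, 0.0809, 0.0976], [0.5421, 0.1149, 0.0994]]
top campos [0.417 0.267 1.057]
key_red rec [0.4937 0.4411 0.0813] 0.71
key_red cut 0.59 254 209.0 257.0 [[0.4915, 0.4247, 0.0451], [0.4971, 0.4401, 0.0813], [0.5052, 0.4588, 0.0858]]
key_red cut 0.56 1442 426.0 245.0 [[0.4874, 0.0581, 0.0664], [0.5168, 0.0843, 0.098], [0.5429, 0.1137, 0.1017]]
key_blue rec [0.4883 0.3523 0.0822] 0.8
key_blue cut 0.53 263 262.0 261.0 [[0.4847, 0.3356, 0.0442], [0.4904, 0.3529, 0.0816], [0.4986, 0.3711, 0.0861]]
keyway rec [0.516  0.0834 0.0952] 0.95
keyway cut 0.92 1500 426.0 245.0 [[0.486, 0.0574, 0.0665], [0.5168, 0.0843, 0.0981], [0.5443, 0.1138, 0.1018]]
{'t': 0.7, 'joint_pos': array([-1.38938323e+00,  3.12922288e-01,  1.49772306e+00,  1.14678999e-06,
        1.33094073e+00, -2.23422929e-01]), 'qd': array([ 3.19316603e-05, -9.77370053e-04,  7.47206067e-04,  3.25729401e-04,
       -1.11556102e-04,  7.05805000e-05]), 'joint_efforts': array([ 9.15336896e-04, -4.12098742e+01, -2.59877354e+01, -1.60445234e-04,
        4.87717189e-04, -2.02124363e-05]), 'tool_pos': array([ 0.20676104, -0.48258469,  0.24997408]), 'tool_rot': array([3.07744540e+00, 6.31579524e-01, 1.53222253e-06]), 'wrist_force': array([-0.28664729,  0.33286646, -0.31041738]), 'wrist_torque': array([-0.05052175, -0.01602176,  0.00077112]), 'grasp_force': 0.0, 'opening': 0.08548693534031594}
```

```bash
python3 - <<'E'
from h import *
a=dict(np.load("/tmp/top0.npz")); s=dict(np.load("/tmp/side0.npz"))
im=a["pixels"][:,:,::-1]; sd=s["pixels"][:,:,::-1]
A=cv2.resize(im[205:285,386:466],(400,400),interpolation=cv2.INTER_CUBIC)
B=cv2.resize(im[217:297,190:290],(400,320),interpolation=cv2.INTER_CUBIC)
C=cv2.resize(sd[160:360,240:440],(400,400))
o=np.zeros((600,800,3),np.uint8); o[:400,:400]=A; o[:400,400:]=C; 
o[400:600,:250]=cv2.resize(B,(250,200)); o[400:600,260:527]=cv2.resize(im,(267,200)); o[400:600,530:797]=cv2.resize(sd,(267,200))
cv2.imwrite("pics/m1.png",o)
# keys: top faces
hsv=cv2.cvtColor(a["pixels"],cv2.COLOR_RGB2HSV); 
for n,(x,y) in dict(red=(.497,.441),blue=(.490,.353)).items():
    X,u,v=cloud(a,np.ones((480,640),bool)); 
    k=(np.hypot(X[:,0]-x,X[:,1]-y)<.035)&(X[:,2]>.07)&(X[:,2]<.095); P=X[k]
    r=cv2.minAreaRect((P[:,:2]*1000).astype(np.float32)); print(n,k.sum(),P.mean(0).round(4),np.median(P[:,2]).round(4),r)
k=(np.hypot(X[:,0]-.517,X[:,1]-.084)<.028)&(X[:,2]<.088); P=X[k]
print("slot",k.sum(),np.percentile(P[:,2],[5,50,95]).round(4),P.mean(0).round(4)); 
# slot by pixels intersected with plane z=.099 
c=cam2w(a,[0,0,0]); Q=c+(P-c)*((c[2]-.099)/(c[2]-P[:,2]))[:,None]
print(Q.mean(0).round(4),cv2.minAreaRect((Q[:,:2]*1000).astype(np.float32)))
k=(np.hypot(X[:,0]-.517,X[:,1]-.084)<.06)&(X[:,2]>.092)
for rr in(.03,.045,.055):
  pass
d=X[(np.hypot(X[:,0]-.517,X[:,1]-.084)<.056)]
print(np.histogram(d[:,2],bins=np.arange(.06,.12,.004)))
E
```

```text
red 178 [0.4991 0.4431 0.0825] 0.0828 ((499.6465148925781, 443.6484375), (39.320804595947266, 12.4669189453125), 86.39572143554688)
blue 183 [0.4923 0.3537 0.0826] 0.0829 ((492.587158203125, 353.86798095703125), (38.14270782470703, 12.584471702575684), 86.88178253173828)
slot 263 [0.0646 0.0682 0.085 ] [0.5173 0.0817 0.0702]
[0.5144 0.0871 0.099 ] ((514.3711547851562, 87.01549530029297), (39.94827651977539, 17.336313247680664), 74.36188507080078)
(array([   7,  120,   82,   11,   16,    7,   20,   39,  783, 1580, 1001,
         21,    0,    0]), array([0.06 , 0.064, 0.068, 0.072, 0.076, 0.08 , 0.084, 0.088, 0.092,
       0.096, 0.1  , 0.104, 0.108, 0.112, 0.116]))
```

View pics/m1.png

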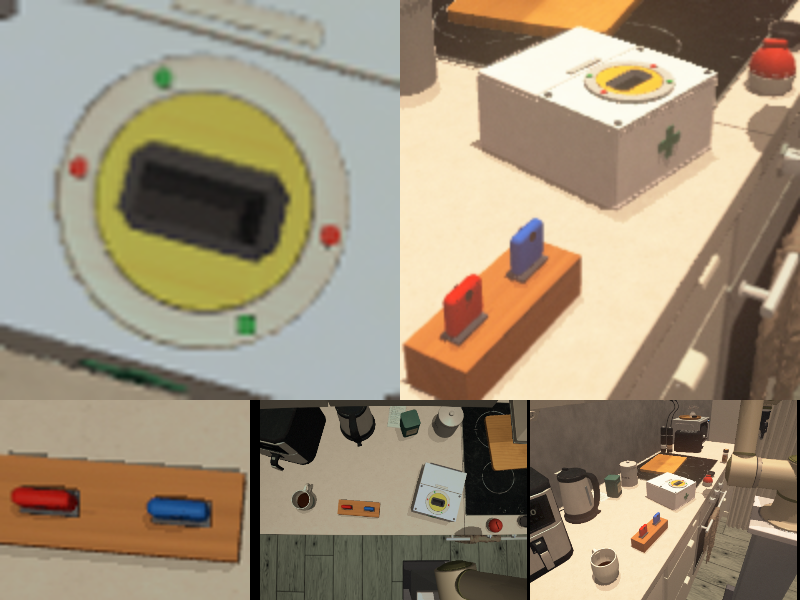

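The picture shows the plug in panel A with the slot lying along the red dots (79,167) and (330,236), so it is locked. The green dots at (163,78) and (246,325) lie clockwise of it. The red key is in the left rack slot (bottom left panel, about 43,498), and the blue key is on the right.

Next I measure the lock centre from both views and check IK.

```bash
cat >> h.py <<'E'
from scipy.spatial.transform import Rotation as Ro
def ori(width_deg,flip=0):   # tool down, tool x along key width
    a=np.radians(width_deg+180*flip); x=np.array([np.cos(a),np.sin(a),0]); z=np.array([0,0,-1.]); y=np.cross(z,x)
    return Ro.from_matrix(np.c_[x,y,z]).as_rotvec()
def ray(p,uv):
    K=np.array([[p["fx"],0,p["cx"]],[0,p["fy"],p["cy"]],[0,0,1]])
    n=cv2.undistortPoints(np.array(uv,float).reshape(-1,1,2),K,np.array(p["D"])).reshape(2)
    return cam2w(p,[0,0,0]), np.array(p["R"]).T@np.array([*n,1])
def tri(r1,r2):
    M=np.zeros((3,3));b=np.zeros(3)
    for c,d in(r1,r2):
        d=d/np.linalg.norm(d);m=np.eye(3)-np.outer(d,d);M+=m;b+=m@c
    X=np.linalg.solve(M,b); c,d=r1; d=d/np.linalg.norm(d)
    return X,2*np.linalg.norm((np.eye(3)-np.outer(d,d))@(X-c))
E
python3 - <<'E'
from h import *
P={n:dict(np.load(f"/tmp/{n}0.npz")) for n in("top","side")}
def centre(n,lo,hi,box,hull):
    p=P[n]; h=cv2.cvtColor(p["pixels"],cv2.COLOR_RGB2HSV); m=cv2.inRange(h,lo,hi)
    z=np.zeros_like(m); u0,u1,v0,v1=box; z[v0:v1,u0:u1]=m[v0:v1,u0:u1]
    pts=cv2.findNonZero(cv2.morphologyEx(z,cv2.MORPH_OPEN,np.ones((2,2),np.uint8)))
    (c,ax,an)=cv2.fitEllipse(cv2.convexHull(pts)); return c,ax,len(pts)
cs={}
for n,b in(("top",(386,466,205,285)),("side",(320,385,185,225))):
    cs[n]=centre(n,(20,90,90),(35,255,255),b,1); print(n,cs[n])
    c,d=ray(P[n],cs[n][0]); print(" at z=.099",(c+d*(.099-c[2])/d[2]).round(4))
X,e=tri(ray(P["top"],cs["top"][0]),ray(P["side"],cs["side"][0])); print("plug tri",X.round(4),e)
# red-key bow, both views: silhouette centroid (approx. bow middle)
for key,lo,hi,bt,bs in(("red",(0,110,60),(8,255,255),(190,230,235,275),(250,295,290,345)),("blue",(105,110,60),(125,255,255),(245,285,240,280),(290,325,260,310))):
    uv=[]
    for n,b in(("top",bt),("side",bs)):
        m=cv2.inRange(cv2.cvtColor(P[n]["pixels"],cv2.COLOR_RGB2HSV),lo,hi); v,u=np.nonzero(m[b[2]:b[3],b[0]:b[1]]); uv.append((u.mean()+b[0],v.mean()+b[1+1]))
    X,e=tri(ray(P["top"],uv[0]),ray(P["side"],uv[1])); print(key,"bow tri",X.round(4),e,np.round(uv,1).tolist())
for f in(0,1):
  for pos,w in(((.499,.443,.068),85.7),((.515,.086,.13),74.4),((.515,.086,.13),74.4-80)):
    q=bot.inverse_kinematics(pos,ori(w,f)); print(f,w,None if q is None else np.round(q,2))
E
```

```text
top ((427.257568359375, 245.90293884277344), (42.763267517089844, 43.9006462097168), 939)
 at z=.099 [0.5134 0.0841 0.099 ]
side ((354.9490966796875, 200.94752502441406), (14.12785530090332, 32.84686279296875), 185)
 at z=.099 [0.51   0.0926 0.099 ]
plug tri [0.5139 0.0831 0.094 ] 7.751501220712974e-05
red bow tri [0.4995 0.4443 0.0641] 0.0003591347261222022 [[207.3, 256.3], [271.0, 312.3]]
blue bow tri [0.4922 0.3537 0.0798] 0.001057437509866886 [[260.8, 260.4], [302.6, 275.0]]
0 85.7 [ 0.55  0.8   1.21 -0.    1.13  0.63]
0 74.4 [-0.06  0.43  1.66  0.    1.05  0.21]
0 -5.599999999999994 [-0.06  0.43  1.66  0.    1.05  1.61]
1 85.7 [ 0.55  0.8   1.21  0.    1.13 -2.52]
1 74.4 None
1 -5.599999999999994 [-0.06  0.43  1.66 -0.    1.05 -1.53]
```

```bash
python3 - <<'E'
from h import *
o=ori(85.7)
bot.move_to([.4995,.4438,.20],o)
bot.move_l([.4995,.4438,.068],feed=.12)
hand.gripper_to(0.0,grip_force=60)
s=monitor.state(); print(s["t"],s["opening"],s["grasp_force"],s["wrist_force"].round(1),s["tool_pos"].round(4))
bot.move_l([.4995,.4438,.20],feed=.12)
s=monitor.state(); print(s["t"],s["opening"],s["grasp_force"],s["wrist_force"].round(1))
bot.move_to([.5139,.0843,.22],ori(74.4)); 
s=monitor.state(); print(s["t"],s["tool_pos"].round(4),s["joint_pos"].round(3))
I=[]
for n in("side","top"):
    p=get_image(n); np.savez(f"/tmp/{n}1.npz",**p); I.append(p["pixels"][:,:,::-1])
o=np.hstack([cv2.resize(I[0][100:300,240:440],(400,400)),cv2.resize(I[1][165:325,346:506],(400,400))]); cv2.imwrite("pics/m2.png",o)
E
```

```text
6.0083 0.010962012824330779 58.46385061740875 [-0.1 -0.6  1.6] [0.4996 0.4439 0.0682]
7.2583 0.011255141335159974 58.32443296909332 [ 0.4 -0.2 -0.7]
8.6083 [0.5141 0.0851 0.2199] [-0.061  0.329  1.556  0.     1.256  0.21 ]
```

View pics/m2.png

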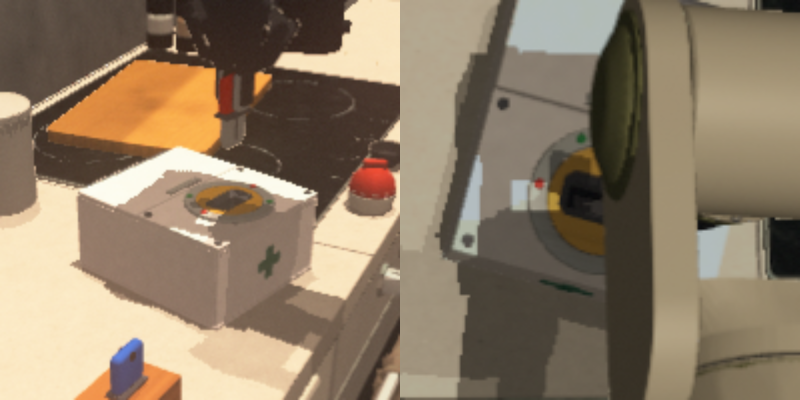

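The side view shows the red key hanging straight in the gripper, blade at about (232,125), above the slot; the blue key is still in its rack. Next I check the blade's depth points and insert with force watch.

```bash
python3 - <<'E'
from h import *
p=dict(np.load("/tmp/side1.npz")); X,u,v=cloud(p,np.ones((480,640),bool))
k=(np.hypot(X[:,0]-.514,X[:,1]-.085)<.05)&(X[:,2]>.14)&(X[:,2]<.195); B=X[k]; w=np.array([np.cos(np.radians(74.4)),np.sin(np.radians(74.4))])
t=(B[:,:2]-[.5139,.0845])@w; n=(B[:,:2]-[.5139,.0845])@[w[1],-w[0]]
print("blade",k.sum(),"z",B[:,2].min().round(4),"along",np.percentile(t,[3,97]).round(4),"thick",np.percentile(n,[3,50,97]).round(4))
def step(z,feed=.08):
    bot.move_l([.5139,.0845,z],ori=ori(74.4),feed=feed); bot.hold(.1)
    s=monitor.state(); print(round(s["t"],1),s["tool_pos"].round(4),s["wrist_force"].round(1),s["wrist_torque"].round(2),round(s["opening"],4)); return s
step(.165)
for z in(.158,.152,.146,.140,.134,.129):
    s=step(z,.04)
    if np.linalg.norm(s["wrist_force"])>25: print("STOP"); break
E
```

```text
blade 184 z 0.1593 along [-0.0139  0.0177] thick [-0.0081 -0.0038  0.0039]
9.7 [0.5142 0.0845 0.1656] [-0.8  0.2 -0.2] [-0.    0.02 -0.02] 0.0113
10.1 [0.514  0.0845 0.158 ] [-0.4 -0.9 -0.7] [ 0.02 -0.   -0.  ] 0.0112
10.5 [0.5139 0.0845 0.152 ] [-0.  -0.3  0.4] [ 0.    0.03 -0.06] 0.0109
10.9 [0.5139 0.0845 0.146 ] [0.1 0.2 0.5] [-0.01 -0.01  0.04] 0.0112
11.3 [0.5139 0.0845 0.14  ] [-0.7  0.5 -0.7] [-0.01  0.02  0.02] 0.0114
11.7 [0.5139 0.0845 0.134 ] [ 0.3 -0.1  0.3] [-0.01  0.03  0.  ] 0.0113
12.1 [0.5139 0.0845 0.129 ] [ 0.5 -0.2 -1. ] [-0.   -0.02 -0.02] 0.0116
```

```bash
python3 - <<'E'
from h import *
def st():
    s=monitor.state(); print(round(s["t"],1),s["tool_pos"].round(4),s["wrist_force"].round(1),s["wrist_torque"].round(2),s["joint_pos"][5].round(3),round(s["opening"],4)); return s
z=.129
while z>.1235:
    z-=.001; bot.move_l([.5139,.0845,z],ori=ori(74.4),feed=.03); bot.hold(.05)
    if st()["wrist_force"][2]>8: break
bot.hold(.3)
q=np.array(monitor.state()["joint_pos"]); q0=q.copy()
for a in list(np.arange(.1,1.31,.15))+[1.33,1.38]:
    q=q0.copy(); q[5]+=a; bot.goto_joints(q); bot.hold(.05); s=st()
    if abs(s["wrist_torque"][2])>1.5 or np.linalg.norm(s["wrist_force"])>40: print("STOP",a); break
p=get_image("side"); save(p,"pics/s3.png"); I=p["pixels"][:,:,::-1]
cv2.imwrite("pics/m3.png",cv2.resize(I[120:270,270:440],(680,600)))
E
```

```text
12.3 [0.5139 0.0845 0.128 ] [ 0.5 -0.  -0.4] [-0.02  0.03  0.  ] 0.21 0.0112
12.7 [0.514  0.0845 0.1271] [0.3 0.  0.8] [-0.03 -0.05 -0.  ] 0.21 0.0114
12.9 [0.5141 0.0845 0.127 ] [-2.4 -0.8  8.9] [ 0.03  0.59 -0.01] 0.21 0.0112
13.6 [0.5142 0.0845 0.1271] [-0.7  0.5  2.6] [-0.01  0.06 -0.02] 0.307 0.0114
13.9 [0.5143 0.0845 0.1271] [0.4 0.2 2.2] [ 0.05 -0.03  0.  ] 0.455 0.0116
14.2 [0.5142 0.0845 0.1271] [-0.3 -0.1  2.8] [ 0.02  0.01 -0.04] 0.604 0.0114
14.5 [0.5141 0.0846 0.127 ] [-1.9 -0.   4.3] [0.12 0.19 0.03] 0.754 0.0114
14.8 [0.514  0.0846 0.127 ] [-2.3  2.1  5.2] [0.35 0.44 0.03] 0.904 0.0111
15.1 [0.5139 0.0847 0.127 ] [-2.4  2.1  5.6] [ 0.41  0.53 -0.02] 1.055 0.0112
15.4 [0.5138 0.0848 0.127 ] [-2.4  2.5  6. ] [0.56 0.63 0.04] 1.205 0.011
15.8 [0.5137 0.085  0.127 ] [-3.9  4.4  5.7] [ 0.66  0.69 -0.03] 1.355 0.0109
16.1 [0.5136 0.0851 0.127 ] [-3.5  3.8  6.9] [0.8  0.73 0.01] 1.505 0.0113
16.4 [0.5136 0.0853 0.127 ] [-4.   5.1  6.6] [1.02 0.68 0.05] 1.534 0.0111
16.7 [0.5136 0.0853 0.127 ] [-3.6  5.8  6.5] [1.11 0.72 0.11] 1.584 0.0112
```

View pics/m3.png

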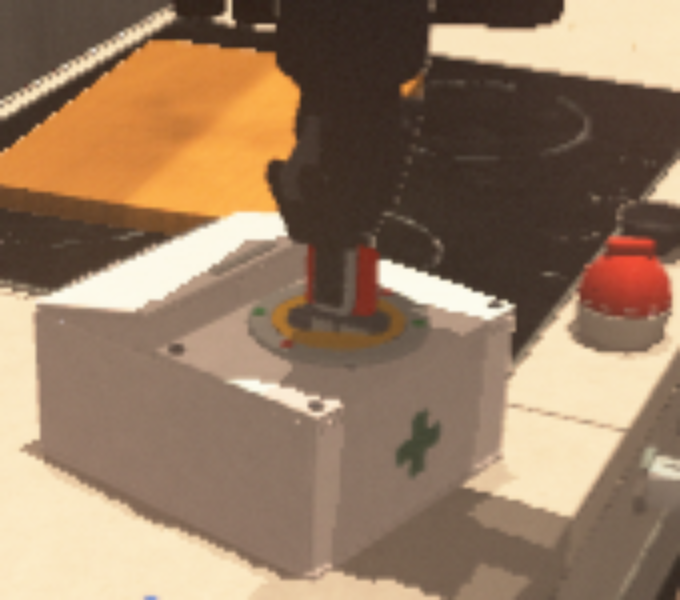

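The lid is raised (about 190,280) and the slot now points at the green dots (260,310) and (418,322). I turn a little further to feel the stop, then release and retreat.

```bash
python3 - <<'E'
from h import *
q0=np.array(monitor.state()["joint_pos"])
for a in(.03,.06,.09):
    q=q0.copy(); q[5]+=a; bot.goto_joints(q); bot.hold(.1); s=monitor.state(); print(a,s["joint_pos"][5].round(3),s["wrist_torque"].round(2),s["wrist_force"].round(1))
    if abs(s["wrist_torque"][2])>.5: break
hand.gripper_to(.04); bot.hold(.2)
t=monitor.state()["tool_pos"]; bot.move_l([t[0],t[1],.27],feed=.12)
q=np.array(monitor.state()["joint_pos"]); q[0]-=.9; bot.goto_joints(q); bot.hold(.3)
s=monitor.state(); print(s["t"],s["opening"],s["wrist_force"].round(1))
T=get_image("top"); S=get_image("side")
for n in("key_red","key_blue"):
    for p in(T,S):
        for d in nets.recognise(n,p)[:1]: print(n,cam2w(p,d["centre"]).round(4),d["confidence"])
X,u,v=cloud(T,np.ones((480,640),bool)); k=(np.hypot(X[:,0]-.514,X[:,1]-.0845)<.04)&(X[:,2]>.12)
print("bow top",k.sum(),X[k].mean(0).round(4),cv2.minAreaRect((X[k][:,:2]*1000).astype(np.float32)))
cv2.imwrite("pics/m4.png",np.hstack([cv2.resize(T["pixels"][205:285,386:466,::-1],(400,400)),cv2.resize(S["pixels"][120:270,280:430,::-1],(400,400))]))
E
```

```text
0.03 1.611 [0.6  0.45 0.46] [-1.7  2.   5.3]
0.06 1.642 [0.85 0.18 0.73] [-0.7  4.9  3.9]
21.325 0.039707599134185326 [-0.1 -0.6  0.2]
key_red [0.5148 0.0867 0.138 ] 0.66
key_blue [0.4879 0.3525 0.0822] 0.63
key_blue [0.4848 0.3618 0.0637] 0.75
bow top 247 [0.5134 0.0878 0.1391] ((514.346435546875, 86.07701873779297), (13.56057357788086, 40.08321762084961), 87.00090026855469)
```

View pics/m4.png

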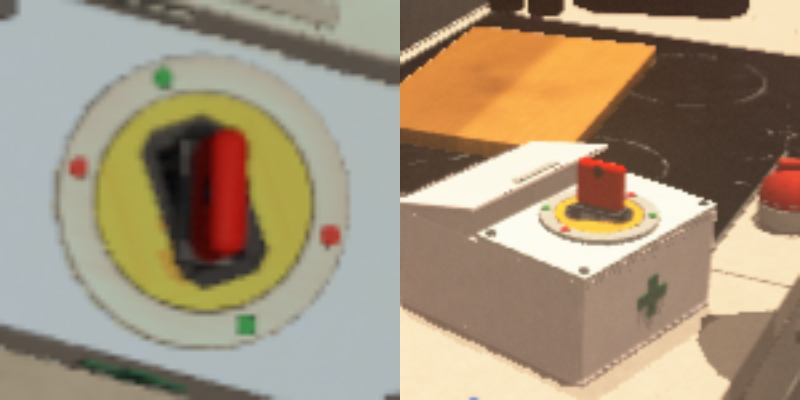

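The stop was felt (0.73 N m). In the picture the slot points at the green dots (163,78) and (246,325), the key stands seated with its top at about 0.14 m, and the lid is ajar. Blue key is unmoved and the arm is clear.

```bash
python3 -c "
from h import *
print(ticket.finish_job())"
```

```text
the job is handed in; nothing more can be done
None
```

The red key is fully down in the lock, turned clockwise to its stop and let go, with the lid ajar and the blue key still in its rack; I handed the job in at about 21 s on the robot's clock, and it returned no verdict.

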